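# Lock a ripening board into its rack bracket with the tapered pin

## Robot

A 6-joint arm with a two-finger parallel gripper is mounted at the origin on the work surface. World frame = base frame: x ahead of the robot, y to its left, z up, the work surface at z = 0. Lengths are in m, angles in degrees, forces in N, time in s.
With the tool pointing down it reaches from about 0.25 to 0.725 m from the base axis. Payload 9.7 kg.
Tool frame: the origin (TCP) lies at the very end of the fingers, on their centre line; the grasp point (between the pads) lies 19 mm behind it; z points along the fingers, y is the line along which they close (so a half turn about z gives the same grasp; the last joint's range is limited). The gripper opens to 85 mm and grips with 20 to 120 N. Pads are 22 mm wide; open, the fingers measure 114 mm over their backs; the gripper's body (76 mm by 85 mm) begins 54 mm behind the grasp point. The pads swing forward as they close: fully open they stand 13 mm farther back than shut.
Start: joints at [-67.093, 4.979, 10.078, 95.1, 0, 90], TCP at [0.214, -0.507, 0.231] pointing down, gripper open.
Joint ranges: [-179.16, 179.16], [-48.56, 103.87], [-65.8, 70.77], [-126.05, 130.52], [-82.76, 87.17], [-180, 180]. Speed limits (degrees/s): [127.2, 127.2, 147.25, 180, 180, 180].

## Interface

Orientations are given as [roll, pitch, yaw] about the fixed x, y, z axes, in that order (R = Rz(yaw) Ry(pitch) Rx(roll)).
In Python, from workcell import telemetry, optics, workorder gives the robot as it stands.
- The arm moves only by the shell command python3 -m handwheel 'ROWS' [FORCE]. ROWS is JSON, a list of rows, each an object of numbers: "tx", "ty", "tz": the shift along the tool's x, y, z in m; "ax", "ay", "az": the turn, a rotation vector about the tool's x, y, z in degrees; "jaw": the gripper command: -1 is shut, 1 is fully open, values between are in proportion. A call has exactly 10 rows; each row shifts and turns the commanded pose from where the row before left it, along the tool's axes as they then stand; what a row does not reach is not made up. A row lasts 1/8 s, in which the tool goes at most 62.5 mm and 10.7 degrees, less where a joint would pass 70% of its speed; a pose out of reach is approached as far as the arm can. A call is refused whole if a number of a shift passes 0.0625 or a number of a turn 10.7, either way. A call with a gripper value outside its range is refused whole. The fingers move at their own pace and stop on an object; FORCE is the grip in N (left out, the last holds). Time passes only in rows, so rows that do not move let the fingers close, or fill a call up. It gives the time, the measured TCP pose, the force, the opening and the grip force at its end, in the units of the state.
- telemetry.get_obs(): the state, without advancing time (a new reading comes with each control period).
- optics.camera(name): name is "side" or "top"; returns a dict with "color" (384x512x3 uint8, red, green, blue), "K" (3x3 intrinsics, pixels), "extrinsics" (4x4, takes a point from camera to world coordinates). Camera axes: x right, y down, z forward; pixel columns grow to the right and rows downward; lengths in m; the calibration is good to about 2 mm. A picture is of the moment at which its call begins. There is no depth.
- workorder.job_done(): hands the job in; it is judged then, once.
The state is a dict: "time": time; "q": joint angles; "qd": joint speeds; "joint_efforts": joint torques, N m; "ee_pos": TCP position; "tcp_rot": TCP orientation; "wrist_force": force on the tool from outside, world axes, zero at the start; "torque": the same for the moment, N m; "opening": finger opening in m; "grasp_force": force on a finger pad.
Only numpy, scipy, OpenCV 4.12 (cv2) and the standard library are available. Lean on these libraries where they do the work, as an engineer would, in place of code of your own. Each camera call takes 0.05 s, during which the arm holds its last target. There are 200 camera calls.

## Task

Take the red-headed tapered pin out of the pin block and drive it down through the steel fork of the rack bracket, so that its taper draws the ripening board's brass eye into line and the pin sits fully home with its head flat on the fork; then let go. The eye's hole starts out of line with the fork's holes, so feel for it with the pin tip and never force the pin (keep every push gentle, 15 N or so), do not shove the board or the bracket with the gripper, and leave everything else on the bench alone.

Things in the scene. Friction and masses are not known exactly. Their poses are not given: they have to be found in the camera images.
- bracket_hole (a point): Centre of the mouth of the steel fork's upper hole, level with the top face of the upper ear, 105 mm above the bench; the pin must go straight down here. Local z is up, local +y points to the oak upright, local -y along the board away from the bracket.
- bracket: Rack bracket fixed to the bench; origin on the bench under the fork's holes, axes as for the hole. Steel fork: two fixed ears 70 x 70 mm, 8 mm thick, with 24 mm holes on one vertical line: upper ear 97 to 105 mm, lower ear 75 to 83 mm above the bench. On the +y side, 35 to 113 mm from the axis, a web and an oak upright 80 mm wide, tops 105 mm up. Carries the board (see bearer).
- tongue_slot (a point): Fixed point on the fork holes' axis, mid-way between the ears (90 mm up). Here lies the round brass eye of the board's tongue, 52 mm across, 85 to 95 mm above the bench, with a plain 24 mm hole. The eye is an eccentric clamped at any angle, so its hole starts 8.8 to 9.4 mm out of line in any direction (not measured). A pin tip lowered on the axis lands on the eye; 4 mm off axis the right way it drops in.
- bearer (a point): Fixed point on the fixed bearers, 77 mm above the bench, 250 mm from the holes along local -y. The oak board rests here: 190 x 360 mm, top 101 mm up, from 60 mm beyond the holes; two cheese wheels on it, tops 153 mm up, nearest about 150 mm from the holes. Board, tongue and eye slide together, level, any way by up to 12 mm, without turning, against 3 to 5 N of friction, and stay where left.
- pin_head (a point): Tapered pin: centre of its red cylindrical head, 32 mm in diameter, 44 mm high, the part to grip (z is the pin's axis, up). Starts upright in one of the block's two holes, the head's underside on the block's top. 0.2 to 0.33 kg. Fully home, this point is 22 mm above the upper ear's top face.
- pin_tip (a point): Tapered pin: centre of its flat tip, 12 mm in diameter, 91 mm below the head's centre. From the tip up: 35 mm of even steel taper from 12 to 22 mm in diameter, then 34 mm of straight 22 mm shank, then the head's flat underside.
- spare_head (a point): The other pin in the block, not to be used: centre of its black head, same head and shank sizes but a blunt end.
- block: Pale wooden pin block, fixed, 85 x 180 x 80 mm high, with two vertical 26 mm square holes at y = -47 and +47 mm of its frame; which pin stands in which varies. Origin: centre of its underside.
- jar_mid (a point): Amber jar, 70 mm across and 100 mm high; its centre.
- cheese_mid (a point): Loose small cheese wheel, 110 mm across and 48 mm high; its centre.
- cup_mid (a point): White plastic tub with a blue lid, 72 mm across and 75 mm high; its centre.
- mallet: Hammer lying on the bench, handle along its x axis; origin on its underside, near the middle.
- brush: Brush lying on the bench, along its x axis; origin on its underside, near the middle.
Things that resemble listed ones, but are neither listed nor needed, are in the scene too. What is shaped like the part that bears pin_head but pink is not meant.

How it is judged (in metres and radians):
On the way, in this order (a step that is already met when the one before it is completed fails the run):
1. the red-headed pin has been lifted clear of the pin block (head centre more than 165 mm above the bench) (height (world z) of pin_head above 0.165 m), for 0.1 s.
2. the pin has entered the stack: it stands in the fork's hole with its tip through the upper ear and the brass eye (head centre less than 63 mm above the upper ear and within 6 mm of the hole's axis) (z of pin_head in the frame of bracket_hole below 0.063 m and horizontal distance between pin_head and bracket_hole below 0.006 m), for 0.1 s.
At the end, for the whole second after the job is handed in: The tapered pin stands upright (within 0.08 rad) in the fork, fully home: its head's centre less than 24.5 mm above the upper ear (22 mm is flush) and within 4 mm of the hole's axis; released (z of pin_head in the frame of bracket_hole below 0.0245 m and horizontal distance between pin_head and bracket_hole below 0.004 m and angle between pin_head's own z axis and vertical below 0.08 rad); the robot touches nothing.
It fails at once if the pin is forced: it presses on the bracket or the brass eye with more than 40 N, all its contacts added up (contact force between pin and bracket above 40 N).
It fails at once if the gripper or arm shoves the bracket or the board (more than 8 N) (contact force between any of the fingers, the arm and bracket above 8 N).
It fails at once if the black-headed pin is moved by more than 20 mm (distance of spare_head from where it was at the start of the episode above 0.02 m).
It fails at once if the jar, cheese, tub, hammer or brush is moved by more than 20 mm (distance of any of jar_mid, cheese_mid, cup_mid, mallet, brush from where it was at the start of the episode above 0.02 m).
It also fails if it takes over 72 s, if anything falls off the work surface, if the arm or the gripper's body presses on something with over 40 N, if the wrist force passes 120 N, or if a joint passes its speed limit or range.

## Working session

There is one attempt and no reset: what is moved stays moved. The work goes in short steps, Python scripts to look and compute and a shell command to move; the robot and the scene stay as the last step left them, time stands still between calls to the robot, and variables do not carry over. Pictures are saved under pics/ and viewed, at most 10 in all, crops included, and the job is handed in when it is done.

```bash
ls; mkdir -p pics; python3 - <<'E'
from workcell import telemetry, optics
import cv2,numpy as np
for n in("side","top"):
    c=optics.camera(n); cv2.imwrite(f"pics/{n}0.png",cv2.cvtColor(c["color"],cv2.COLOR_RGB2BGR))
    print(n,c["K"].round(1).tolist(),c["extrinsics"].round(3).tolist())
o=telemetry.get_obs(); print({k:o[k] for k in("time","ee_pos","tcp_rot","wrist_force","opening")})
E
```

```text
pics
side [[399.9, 0.0, 255.1], [0.0, 399.9, 189.3], [0.0, 0.0, 1.0]] [[-0.73, -0.341, 0.593, -0.083], [-0.684, 0.353, -0.639, 0.743], [0.009, -0.871, -0.491, 0.635], [0.0, 0.0, 0.0, 1.0]]
top [[368.2, 0.0, 258.2], [0.0, 368.2, 188.6], [0.0, 0.0, 1.0]] [[-0.03, -0.994, 0.104, 0.444], [-1.0, 0.03, -0.003, 0.077], [0.0, -0.104, -0.995, 1.13], [0.0, 0.0, 0.0, 1.0]]
{'time': 0.1, 'ee_pos': array([ 0.21397762, -0.50643608,  0.23064225]), 'tcp_rot': array([-1.79928918e+02, -1.20328035e-05,  2.29033151e+01]), 'wrist_force': array([ 0.12191321,  0.08786304, -0.5841042 ]), 'opening': 0.08565160713128857}
```

View pics/side0.png

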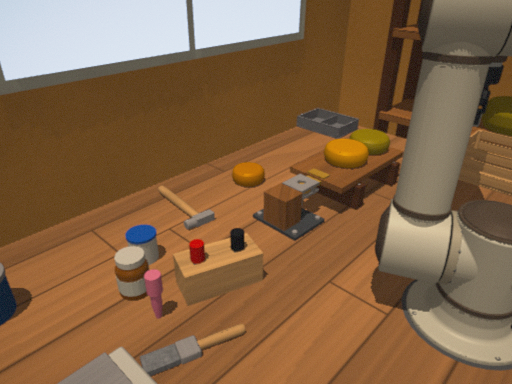

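View pics/top0.png

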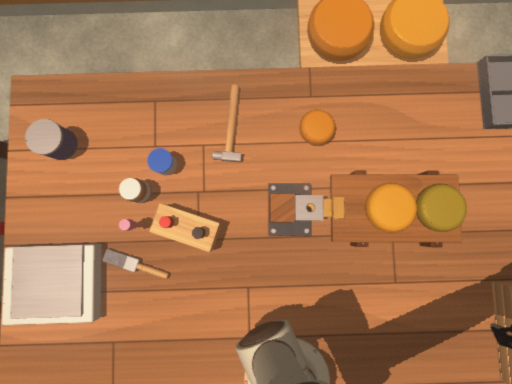

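Side view: red head (197,250), black head (237,240) and the steel fork at about (300,184). Top view: red head (166,222), black head (198,233), fork hole near (310,208), with the board to its right (-y). Next I'll measure these.

```bash
cat > h.py <<'E'
import cv2,numpy as np
from workcell import telemetry, optics
def ray(c,u,v):
    d=c["extrinsics"][:3,:3]@np.linalg.solve(c["K"],[u,v,1.]); return c["extrinsics"][:3,3],d
def plane(c,u,v,z):
    o,d=ray(c,u,v); return o+d*(z-o[2])/d[2]
def tri(r):
    A=0;b=0
    for o,d in r:
        d=d/np.linalg.norm(d);P=np.eye(3)-np.outer(d,d);A=A+P;b=b+P@o
    return np.linalg.solve(A,b)
def proj(c,p):
    e=np.linalg.inv(c["extrinsics"]); q=c["K"]@(e[:3,:3]@p+e[:3,3]); return q[:2]/q[2]
def blobs(m,amin=15):
    n,l,s,ce=cv2.connectedComponentsWithStats(m.astype(np.uint8)); return [(ce[i].round(1).tolist(),s[i].tolist()) for i in range(1,n) if s[i][4]>=amin]
def hsv(c): return cv2.cvtColor(c["color"],cv2.COLOR_RGB2HSV)
def red(c):
    h=hsv(c); return ((h[...,0]<5)|(h[...,0]>174))&(h[...,1]>200)&(h[...,2]>70)
E
python3 - <<'E'
from h import *
cs={n:optics.camera(n) for n in("side","top")}
r=[]
for n,c in cs.items():
    b=blobs(red(c)); print(n,b)
    bb=max(b,key=lambda x:x[1][4]); r.append(ray(c,*bb[0]))
    print('plane .124/.102',plane(c,*bb[0],.124).round(4),plane(c,*bb[0],.102).round(4))
print('tri',tri(r).round(4))
t=cs["top"];print(blobs((hsv(t)[...,2]<40)[215:250,180:220]))
a=cv2.resize(cv2.cvtColor(t["color"],cv2.COLOR_RGB2BGR)[170:250,260:360],None,fx=8,fy=7.5,interpolation=cv2.INTER_CUBIC) if 0 else cv2.resize(cv2.cvtColor(t["color"],cv2.COLOR_RGB2BGR)[178:238,265:345],None,fx=5,fy=5,interpolation=cv2.INTER_CUBIC)
b=cv2.resize(cv2.cvtColor(cs["side"]["color"],cv2.COLOR_RGB2BGR)[165:225,250:330],None,fx=5,fy=5,interpolation=cv2.INTER_CUBIC)
cv2.imwrite("pics/c1.png",np.hstack([a,b]))
E
```

```text
side [([196.5, 250.6], [190, 239, 15, 24, 278])]
plane .124/.102 [0.4451 0.3471 0.124 ] [0.4678 0.33   0.102 ]
top []Traceback (most recent call last):
  File "<stdin>", line 6, in <module>
ValueError: max() iterable argument is empty
```

```bash
sed -i 's/>200)&(h\[...,2\]>70)/>190)\&(h[...,2]>70)/; s/<5)|/<7)|/' h.py
python3 - <<'E'
from h import *
cs={n:optics.camera(n) for n in("side","top")}
t=cs["top"];s=cs["side"]
print(hsv(t)[222,160:172].tolist())
h=hsv(t)[210:236,150:182]; m=((h[...,0]<7)|(h[...,0]>172))&(h[...,1]>190)
bt=blobs(m);print(bt); bs=blobs(red(s)); print(bs)
b=max(bt,key=lambda x:x[1][4]);u=np.array(b[0])+[150,210]; 
bs=max(bs,key=lambda x:x[1][4])[0]
print(u,plane(t,*u,.124).round(4),plane(t,*u,.115).round(4),'tri',tri([ray(t,*u),ray(s,*bs)]).round(4))
h=hsv(t)[215:250,180:220]; print('black',[(np.array(x[0])+[180,215],x[1]) for x in blobs(h[...,2]<60)])
a=[cv2.resize(cv2.cvtColor(c["color"],cv2.COLOR_RGB2BGR)[y:y+60,x:x+80],None,fx=5,fy=5,interpolation=cv2.INTER_CUBIC) for c,x,y in((t,265,178),(s,250,165))]
cv2.imwrite("pics/c1.png",np.hstack(a))
E
```

```text
[[3, 172, 243], [3, 170, 244], [3, 173, 243], [3, 172, 243], [3, 172, 244], [3, 172, 244], [3, 173, 243], [3, 173, 243], [3, 175, 243], [3, 177, 236], [3, 189, 196], [5, 182, 125]]
[]
[([196.7, 250.6], [189, 239, 16, 24, 305])]Traceback (most recent call last):
  File "<stdin>", line 7, in <module>
ValueError: max() iterable argument is empty
```

```bash
python3 - <<'E'
from h import *
cs={n:optics.camera(n) for n in("side","top")}
t=cs["top"];s=cs["side"]
h=hsv(t)[210:236,150:182]; m=((h[...,0]<7)|(h[...,0]>172))&(h[...,1]>150)&(h[...,2]>215)
bt=blobs(m,8);print(bt)
b=max(bt,key=lambda x:x[1][4]);u=np.array(b[0])+[150,210]; 
bs=max(blobs(red(s)),key=lambda x:x[1][4])[0]
print(u,plane(t,*u,.124).round(4),'tri',tri([ray(t,*u),ray(s,*bs)]).round(4))
P=plane(t,*u,.124);P[2]=.102;print('expected side px of centre',proj(s,P),'seen',bs)
h=hsv(t)[215:250,180:220]; print('black',[(np.array(x[0])+[180,215],x[1]) for x in blobs(h[...,2]<60)])
a=[cv2.resize(cv2.cvtColor(c["color"],cv2.COLOR_RGB2BGR)[y:y+60,x:x+80],None,fx=5,fy=5,interpolation=cv2.INTER_CUBIC) for c,x,y in((t,265,178),(s,250,165))]
cv2.imwrite("pics/c1.png",np.hstack(a))
E
```

```text
[([14.4, 11.6], [9, 6, 11, 12, 92])]
[164.4 221.6] [0.467  0.3312 0.124 ] tri [0.4658 0.3341 0.1061]
expected side px of centre [196.31347805 251.02369738] seen [196.6, 250.5]
black []
```

View pics/c1.png

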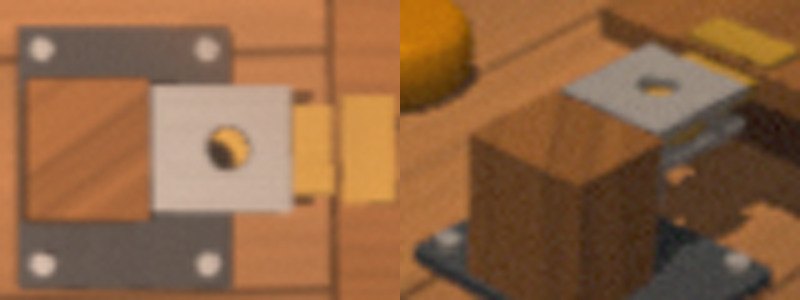

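The crop shows the fork hole at (310.6,207.8) in the top image. The brass crescent is at its upper right and the dark lens at its lower left, so the eye hole is offset roughly toward -x,+y, though shadow could mislead here. Next I'll work out numbers for the moves.

```bash
python3 - <<'E'
from h import *
t=optics.camera("top")
H=hsv(t); 
print('black',[(x[0],x[1]) for x in blobs(cv2.inRange(H,(0,0,0),(180,255,75))[224:242,188:210]>0,8)])
print('ear sat/val',H[200,300].tolist())
# hole in the ear: pixels not steel inside ear box
sub=H[198:218,300:322].astype(int); steel=(sub[...,1]<70)&(sub[...,2]>110)
hb=blobs(~steel,8);print('hole',[(np.array(b[0])+[300,198],b[1]) for b in hb])
m=cv2.resize((~steel).astype(np.float32),None,fx=1,fy=1)
print(sub[4:16,4:18,2])
for uv in((310.6,207.8),):print(plane(t,*uv,.105).round(4))
print('blk',plane(t,198,232.5,.124).round(4))
for a in((311,199),(297,208)): pass
# ear edges & bracket orientation: base plate contour
pl=cv2.inRange(H,(0,0,40),(180,110,110)); pl[:,:265]=0;pl[:,315:]=0;pl[:180]=0;pl[240:]=0
c=max(cv2.findContours(pl,cv2.RETR_EXTERNAL,2)[0],key=cv2.contourArea);print(cv2.minAreaRect(c))
E
```

```text
black []
ear sat/val [12, 55, 203]
hole [(array([310.5, 207.1]), [7, 5, 8, 9, 63])]
[[198 199 198 198 194 197 195 194 196 197 197 196 198 195]
 [197 196 196 188 174 175 184 168 179 189 194 197 197 195]
 [198 197 189 167 177 214 220 213 196 172 186 196 197 198]
 [199 194 176 163 200 222 228 225 219 195 175 194 198 198]
 [200 187 146 115 131 161 205 224 225 204 166 188 196 197]
 [199 184 136  88  85 103 152 205 226 224 200 184 196 197]
 [199 186 140  87  77  82 108 165 220 223 196 181 195 197]
 [201 196 166 101  79  79  91 143 207 218 192 191 199 197]
 [201 198 182 135  90  80  88 129 181 194 183 195 198 199]
 [200 198 196 176 136 108 108 133 166 185 193 196 199 198]
 [201 199 200 196 187 179 175 180 190 193 197 198 199 200]
 [200 197 198 199 197 196 193 195 196 195 196 197 195 197]]
[ 0.4933 -0.0707  0.105 ]
blk [0.4348 0.2403 0.124 ]
((289.5, 228.0), (14.0, 41.0), 90.0)
```

```bash
python3 -m handwheel '[{"az":-9.6},{"az":-9.6},{"az":-9.6},{"az":-9.6},{"az":-9.6},{"tx":0.05},{"tx":0.055},{"tx":0.055,"ty":-0.002},{"tx":0.055,"ty":-0.002},{"tx":0.055,"ty":-0.002}]'; python3 -m handwheel '[{"tx":0.055,"ty":-0.003},{"tx":0.055,"ty":-0.003},{"tx":0.055,"ty":-0.003},{"tx":0.055,"ty":-0.003},{"tx":0.055,"ty":-0.003},{"tx":0.055,"ty":-0.003},{"tx":0.055,"ty":-0.003},{"tx":0.055,"ty":-0.003},{"tx":0.055,"ty":-0.003},{"tx":0.055,"ty":-0.003}]'
```

```text
$[0]: bad value
$[0]: bad value
```

```bash
python3 -m handwheel '[{"tx":0,"ty":0,"tz":0,"ax":0,"ay":0,"az":-9.6,"jaw":1},{"tx":0,"ty":0,"tz":0,"ax":0,"ay":0,"az":-9.6,"jaw":1},{"tx":0,"ty":0,"tz":0,"ax":0,"ay":0,"az":-9.6,"jaw":1},{"tx":0,"ty":0,"tz":0,"ax":0,"ay":0,"az":-9.6,"jaw":1},{"tx":0,"ty":0,"tz":0,"ax":0,"ay":0,"az":-9.6,"jaw":1},{"tx":0.05,"ty":0,"tz":0,"ax":0,"ay":0,"az":0,"jaw":1},{"tx":0.055,"ty":0,"tz":0,"ax":0,"ay":0,"az":0,"jaw":1},{"tx":0.055,"ty":-0.002,"tz":0,"ax":0,"ay":0,"az":0,"jaw":1},{"tx":0.055,"ty":-0.002,"tz":0,"ax":0,"ay":0,"az":0,"jaw":1},{"tx":0.055,"ty":-0.002,"tz":0,"ax":0,"ay":0,"az":0,"jaw":1}]'
```

```text
time: 1.7
ee_pos: [0.2969, -0.2479, 0.2314]
tcp_rot: [180.0, 0.0, 70.9]
wrist_force: [1.1, 0.0, -0.4]
opening: 0.0855
grasp_force: 0.0
```

```bash
python3 -m handwheel '[{"tx":0.06,"ty":-0.003,"tz":0,"ax":0,"ay":0,"az":0,"jaw":1},{"tx":0.06,"ty":-0.003,"tz":0,"ax":0,"ay":0,"az":0,"jaw":1},{"tx":0.06,"ty":-0.003,"tz":0,"ax":0,"ay":0,"az":0,"jaw":1},{"tx":0.06,"ty":-0.003,"tz":0,"ax":0,"ay":0,"az":0,"jaw":1},{"tx":0.06,"ty":-0.003,"tz":0,"ax":0,"ay":0,"az":0,"jaw":1},{"tx":0.06,"ty":-0.003,"tz":0,"ax":0,"ay":0,"az":0,"jaw":1},{"tx":0.06,"ty":-0.003,"tz":0,"ax":0,"ay":0,"az":0,"jaw":1},{"tx":0.06,"ty":-0.003,"tz":0,"ax":0,"ay":0,"az":0,"jaw":1},{"tx":0.06,"ty":-0.003,"tz":0,"ax":0,"ay":0,"az":0,"jaw":1},{"tx":0.06,"ty":-0.003,"tz":0,"ax":0,"ay":0,"az":0,"jaw":1}]'
python3 - <<'E'
from h import *
c=optics.camera("side");cv2.imwrite("pics/s2.png",cv2.cvtColor(c["color"],cv2.COLOR_RGB2BGR)[100:320,80:320])
print(telemetry.get_obs()["ee_pos"])
E
```

```text
time: 2.95
ee_pos: [0.4649, 0.3295, 0.2314]
tcp_rot: [180.0, -0.0, 70.9]
wrist_force: [1.9, -0.6, 1.1]
opening: 0.0852
grasp_force: 0.0
[0.46594026 0.33479875 0.22826002]
```

View pics/s2.png

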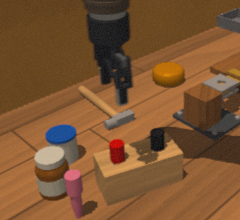

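The gripper hangs above the block, in line with the red head (around (117,152) in the crop). Next: descend and grip.

```bash
python3 -m handwheel '[{"tx":0,"ty":0,"tz":0.024,"ax":0,"ay":0,"az":0,"jaw":1},{"tx":0.001,"ty":0.001,"tz":0.024,"ax":0,"ay":0,"az":0,"jaw":1},{"tx":0,"ty":0,"tz":0.024,"ax":0,"ay":0,"az":0,"jaw":1},{"tx":0,"ty":0,"tz":0.024,"ax":0,"ay":0,"az":0,"jaw":1},{"tx":0,"ty":0,"tz":0.024,"ax":0,"ay":0,"az":0,"jaw":1},{"tx":0,"ty":0,"tz":0.019,"ax":0,"ay":0,"az":0,"jaw":1},{"tx":0,"ty":0,"tz":0,"ax":0,"ay":0,"az":0,"jaw":1},{"tx":0,"ty":0,"tz":0,"ax":0,"ay":0,"az":0,"jaw":1},{"tx":0,"ty":0,"tz":0,"ax":0,"ay":0,"az":0,"jaw":-0.1},{"tx":0,"ty":0,"tz":0,"ax":0,"ay":0,"az":0,"jaw":-0.1}]' 40
python3 -m handwheel '[{"tx":0,"ty":0,"tz":0,"ax":0,"ay":0,"az":0,"jaw":-1},{"tx":0,"ty":0,"tz":0,"ax":0,"ay":0,"az":0,"jaw":-1},{"tx":0,"ty":0,"tz":0,"ax":0,"ay":0,"az":0,"jaw":-1},{"tx":0,"ty":0,"tz":0,"ax":0,"ay":0,"az":0,"jaw":-1},{"tx":0,"ty":0,"tz":0,"ax":0,"ay":0,"az":0,"jaw":-1},{"tx":0,"ty":0,"tz":0,"ax":0,"ay":0,"az":0,"jaw":-1},{"tx":0,"ty":0,"tz":0,"ax":0,"ay":0,"az":0,"jaw":-1},{"tx":0,"ty":0,"tz":0,"ax":0,"ay":0,"az":0,"jaw":-1},{"tx":0,"ty":0,"tz":0,"ax":0,"ay":0,"az":0,"jaw":-1},{"tx":0,"ty":0,"tz":0,"ax":0,"ay":0,"az":0,"jaw":-1}]' 40
```

```text
time: 4.25
ee_pos: [0.4662, 0.3281, 0.093]
tcp_rot: [180.0, -0.1, 70.9]
wrist_force: [0.4, 0.2, 0.6]
opening: 0.0517
grasp_force: 0.0
time: 5.5
ee_pos: [0.466, 0.3281, 0.0927]
tcp_rot: [180.0, -0.0, 70.9]
wrist_force: [-1.4, -0.7, 5.5]
opening: 0.031
grasp_force: 39.6
```

```bash
python3 -m handwheel '[{"tx":0,"ty":0,"tz":-0.01,"ax":0,"ay":0,"az":0,"jaw":-1},{"tx":0,"ty":0,"tz":-0.015,"ax":0,"ay":0,"az":0,"jaw":-1},{"tx":0,"ty":0,"tz":-0.02,"ax":0,"ay":0,"az":0,"jaw":-1},{"tx":0,"ty":0,"tz":-0.025,"ax":0,"ay":0,"az":0,"jaw":-1},{"tx":0,"ty":0,"tz":-0.025,"ax":0,"ay":0,"az":0,"jaw":-1},{"tx":0,"ty":0,"tz":-0.025,"ax":0,"ay":0,"az":0,"jaw":-1},{"tx":0,"ty":0,"tz":-0.01,"ax":0,"ay":0,"az":0,"jaw":-1},{"tx":0,"ty":0,"tz":0,"ax":0,"ay":0,"az":0,"jaw":-1},{"tx":0,"ty":0,"tz":0,"ax":0,"ay":0,"az":0,"jaw":-1},{"tx":0,"ty":0,"tz":0,"ax":0,"ay":0,"az":0,"jaw":-1}]' 60
python3 - <<'E'
from h import *
c=optics.camera("side");cv2.imwrite("pics/s3.png",cv2.resize(cv2.cvtColor(c["color"],cv2.COLOR_RGB2BGR)[150:310,120:320],None,fx=2.5,fy=2.5))
o=telemetry.get_obs();print(o["ee_pos"],o["wrist_force"],blobs(red(c)))
E
```

```text
time: 6.75
ee_pos: [0.4657, 0.3277, 0.2213]
tcp_rot: [-179.9, 0.1, 70.9]
wrist_force: [0.2, 0.1, -1.5]
opening: 0.0304
grasp_force: 59.5
[0.46567885 0.32773031 0.22144268] [-0.69984735  0.36296853 -2.42321062] [([469.1, 57.4], [462, 53, 20, 10, 128]), ([189.1, 201.4], [185, 188, 16, 25, 131])]
```

View pics/s3.png

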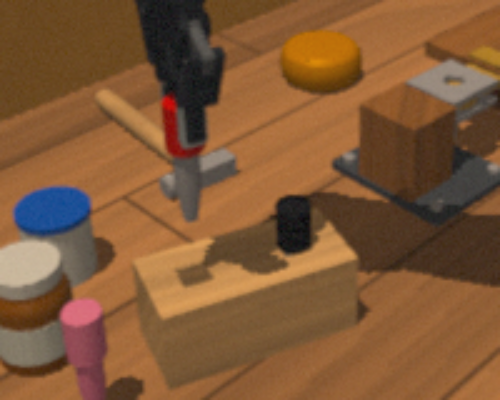

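The pin is lifted, tip at about (196,237) in the side image. I'll check tip offset and tilt against the expected projection.

```bash
python3 - <<'E'
from h import *
s=optics.camera("side");o=telemetry.get_obs();p=o["ee_pos"];print(p)
for dz in(-.0817,-.06,-.047,-.0127,.0313): print(dz,proj(s,p+[0,0,dz]).round(1))
# pin shank mask centreline (steel, low sat, bright) rows
H=hsv(s);m=(H[...,1]<90)&(H[...,2]>70)
for v in range(210,242,3):
    x=np.where(m[v,180:212])[0]+180; x2=np.where(red(s)[v,175:215])[0]+175
    print(v,(x.min(),x.max()) if len(x) else None,(x2.min(),x2.max()) if len(x2) else None)
E
```

```text
[0.46573139 0.3277556  0.22161235]
-0.0817 [196.8 236.1]
-0.06 [196.2 227.5]
-0.047 [195.8 222.2]
-0.0127 [194.7 208. ]
0.0313 [193.2 188.8]
210 (np.int64(206), np.int64(210)) (np.int64(187), np.int64(199))
213 (np.int64(190), np.int64(211)) None
216 (np.int64(190), np.int64(211)) None
219 (np.int64(188), np.int64(211)) None
222 (np.int64(184), np.int64(207)) None
225 (np.int64(185), np.int64(200)) None
228 (np.int64(187), np.int64(199)) None
231 (np.int64(193), np.int64(198)) None
234 (np.int64(193), np.int64(198)) None
237 (np.int64(194), np.int64(197)) None
240 None None
```

```bash
python3 -m handwheel '[{"tx":-0.041,"ty":0.017,"tz":0,"ax":0,"ay":0,"az":0,"jaw":-1},{"tx":-0.041,"ty":0.017,"tz":0,"ax":0,"ay":0,"az":0,"jaw":-1},{"tx":-0.041,"ty":0.017,"tz":0,"ax":0,"ay":0,"az":0,"jaw":-1},{"tx":-0.041,"ty":0.017,"tz":0,"ax":0,"ay":0,"az":0,"jaw":-1},{"tx":-0.041,"ty":0.017,"tz":0,"ax":0,"ay":0,"az":0,"jaw":-1},{"tx":-0.041,"ty":0.017,"tz":0,"ax":0,"ay":0,"az":0,"jaw":-1},{"tx":-0.041,"ty":0.017,"tz":0,"ax":0,"ay":0,"az":0,"jaw":-1},{"tx":-0.041,"ty":0.017,"tz":0,"ax":0,"ay":0,"az":0,"jaw":-1},{"tx":-0.041,"ty":0.017,"tz":0,"ax":0,"ay":0,"az":0,"jaw":-1},{"tx":0.001,"ty":0,"tz":0,"ax":0,"ay":0,"az":0,"jaw":-1}]'
python3 -m handwheel '[{"tx":0,"ty":0,"tz":0.005,"ax":0,"ay":0,"az":0,"jaw":-1},{"tx":0,"ty":0,"tz":0.005,"ax":0,"ay":0,"az":0,"jaw":-1},{"tx":0,"ty":0,"tz":0.005,"ax":0,"ay":0,"az":0,"jaw":-1},{"tx":0,"ty":0,"tz":0.005,"ax":0,"ay":0,"az":0,"jaw":-1},{"tx":0,"ty":0,"tz":0.005,"ax":0,"ay":0,"az":0,"jaw":-1},{"tx":0,"ty":0,"tz":0.003,"ax":0,"ay":0,"az":0,"jaw":-1},{"tx":0,"ty":0,"tz":0,"ax":0,"ay":0,"az":0,"jaw":-1},{"tx":0,"ty":0,"tz":0,"ax":0,"ay":0,"az":0,"jaw":-1},{"tx":0,"ty":0,"tz":0,"ax":0,"ay":0,"az":0,"jaw":-1},{"tx":0,"ty":0,"tz":0,"ax":0,"ay":0,"az":0,"jaw":-1}]'
python3 - <<'E'
from h import *
s=optics.camera("side");o=telemetry.get_obs();p=o["ee_pos"];print(p,o["wrist_force"])
print('tip expected (TCP+3mm tx)',proj(s,p+[.001,.003,-.0817]).round(1),'hole top c',proj(s,np.array([.495,-.0705,.105])).round(1))
cv2.imwrite("pics/s4.png",cv2.resize(cv2.cvtColor(s["color"],cv2.COLOR_RGB2BGR)[140:210,260:340],None,fx=8,fy=8,interpolation=cv2.INTER_CUBIC))
E
```

```text
time: 8.1
ee_pos: [0.4899, -0.0724, 0.2219]
tcp_rot: [-180.0, 0.0, 70.7]
wrist_force: [0.1, -0.8, -1.7]
opening: 0.0305
grasp_force: 59.7
time: 9.35
ee_pos: [0.4902, -0.0699, 0.1944]
tcp_rot: [180.0, -0.0, 70.9]
wrist_force: [-0.0, 0.1, -1.9]
opening: 0.0304
grasp_force: 59.7
[ 0.490159  -0.0699307  0.1943932] [-0.35162439 -0.18717171 -2.57674744]
tip expected (TCP+3mm tx) [301.6 179.7] hole top c [301.1 181.2]
```

View pics/s4.png

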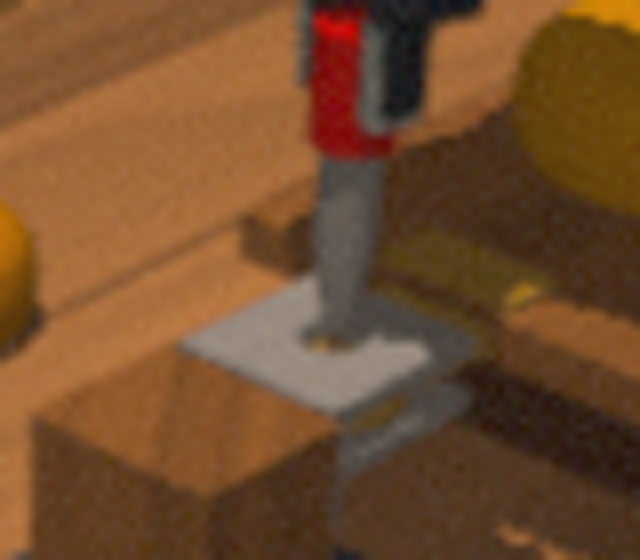

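The side view shows the tip just above the near-camera part of the fork hole: tip about (302.9,181.5), hole centre about (301.6,182.2). I'll nudge it 1 mm and lower it gently past the ear's top.

```bash
python3 -m handwheel '[{"tx":0.001,"ty":0,"tz":0.001,"ax":0,"ay":0,"az":0,"jaw":-1},{"tx":0,"ty":0,"tz":0.001,"ax":0,"ay":0,"az":0,"jaw":-1},{"tx":0,"ty":0,"tz":0.001,"ax":0,"ay":0,"az":0,"jaw":-1},{"tx":0,"ty":0,"tz":0.001,"ax":0,"ay":0,"az":0,"jaw":-1},{"tx":0,"ty":0,"tz":0.001,"ax":0,"ay":0,"az":0,"jaw":-1},{"tx":0,"ty":0,"tz":0.001,"ax":0,"ay":0,"az":0,"jaw":-1},{"tx":0,"ty":0,"tz":0.001,"ax":0,"ay":0,"az":0,"jaw":-1},{"tx":0,"ty":0,"tz":0.001,"ax":0,"ay":0,"az":0,"jaw":-1},{"tx":0,"ty":0,"tz":0.001,"ax":0,"ay":0,"az":0,"jaw":-1},{"tx":0,"ty":0,"tz":0,"ax":0,"ay":0,"az":0,"jaw":-1}]'
```

```text
time: 10.65
ee_pos: [0.4904, -0.069, 0.1852]
tcp_rot: [-180.0, 0.0, 70.9]
wrist_force: [-0.3, 0.2, -2.5]
opening: 0.0302
grasp_force: 59.7
```

```bash
python3 -m handwheel '[{"tx":0,"ty":0,"tz":0.001,"ax":0,"ay":0,"az":0,"jaw":-1},{"tx":0,"ty":0,"tz":0.001,"ax":0,"ay":0,"az":0,"jaw":-1},{"tx":0,"ty":0,"tz":0.001,"ax":0,"ay":0,"az":0,"jaw":-1},{"tx":0,"ty":0,"tz":0.001,"ax":0,"ay":0,"az":0,"jaw":-1},{"tx":0,"ty":0,"tz":0.001,"ax":0,"ay":0,"az":0,"jaw":-1},{"tx":0,"ty":0,"tz":0.001,"ax":0,"ay":0,"az":0,"jaw":-1},{"tx":0,"ty":0,"tz":0.001,"ax":0,"ay":0,"az":0,"jaw":-1},{"tx":0,"ty":0,"tz":0,"ax":0,"ay":0,"az":0,"jaw":-1},{"tx":0,"ty":0,"tz":0,"ax":0,"ay":0,"az":0,"jaw":-1},{"tx":0,"ty":0,"tz":0,"ax":0,"ay":0,"az":0,"jaw":-1}]'
```

```text
time: 11.9
ee_pos: [0.4905, -0.069, 0.1783]
tcp_rot: [180.0, 0.0, 70.9]
wrist_force: [1.2, -1.5, -2.4]
opening: 0.0305
grasp_force: 59.7
```

```bash
python3 -m handwheel '[{"tx":-0.0004,"ty":0.0006,"tz":0,"ax":0,"ay":0,"az":0,"jaw":-1},{"tx":0,"ty":0,"tz":0.0005,"ax":0,"ay":0,"az":0,"jaw":-1},{"tx":0,"ty":0,"tz":0.0005,"ax":0,"ay":0,"az":0,"jaw":-1},{"tx":0,"ty":0,"tz":0.0005,"ax":0,"ay":0,"az":0,"jaw":-1},{"tx":0,"ty":0,"tz":0.0005,"ax":0,"ay":0,"az":0,"jaw":-1},{"tx":0,"ty":0,"tz":0.0005,"ax":0,"ay":0,"az":0,"jaw":-1},{"tx":0,"ty":0,"tz":0,"ax":0,"ay":0,"az":0,"jaw":-1},{"tx":0,"ty":0,"tz":0,"ax":0,"ay":0,"az":0,"jaw":-1},{"tx":0,"ty":0,"tz":0,"ax":0,"ay":0,"az":0,"jaw":-1},{"tx":0,"ty":0,"tz":0,"ax":0,"ay":0,"az":0,"jaw":-1}]'
```

```text
time: 13.15
ee_pos: [0.4909, -0.0695, 0.1758]
tcp_rot: [180.0, -0.0, 70.9]
wrist_force: [0.0, -0.3, -1.6]
opening: 0.0303
grasp_force: 59.7
```

```bash
python3 -m handwheel '[{"tx":0,"ty":0,"tz":0.0005,"ax":0,"ay":0,"az":0,"jaw":-1},{"tx":0,"ty":0,"tz":0.0005,"ax":0,"ay":0,"az":0,"jaw":-1},{"tx":0,"ty":0,"tz":0.0005,"ax":0,"ay":0,"az":0,"jaw":-1},{"tx":0,"ty":0,"tz":0,"ax":0,"ay":0,"az":0,"jaw":-1},{"tx":0,"ty":0,"tz":0,"ax":0,"ay":0,"az":0,"jaw":-1},{"tx":0,"ty":0,"tz":0,"ax":0,"ay":0,"az":0,"jaw":-1},{"tx":0,"ty":0,"tz":0,"ax":0,"ay":0,"az":0,"jaw":-1},{"tx":0,"ty":0,"tz":0,"ax":0,"ay":0,"az":0,"jaw":-1},{"tx":0,"ty":0,"tz":0,"ax":0,"ay":0,"az":0,"jaw":-1},{"tx":0,"ty":0,"tz":0,"ax":0,"ay":0,"az":0,"jaw":-1}]'
```

```text
time: 14.4
ee_pos: [0.4909, -0.0695, 0.1743]
tcp_rot: [180.0, -0.0, 70.9]
wrist_force: [2.0, -0.5, -1.7]
opening: 0.0303
grasp_force: 59.7
```

Tip is 2.4 mm below the eye's top with no axial force, so it has dropped in. Next I move toward the axis while descending.

```bash
python3 -m handwheel '[{"tx":-0.0004,"ty":0.0008,"tz":0,"ax":0,"ay":0,"az":0,"jaw":-1},{"tx":0,"ty":0,"tz":0.001,"ax":0,"ay":0,"az":0,"jaw":-1},{"tx":-0.0002,"ty":0.0002,"tz":0.001,"ax":0,"ay":0,"az":0,"jaw":-1},{"tx":0,"ty":0,"tz":0.001,"ax":0,"ay":0,"az":0,"jaw":-1},{"tx":-0.0002,"ty":0.0002,"tz":0.001,"ax":0,"ay":0,"az":0,"jaw":-1},{"tx":0,"ty":0,"tz":0.001,"ax":0,"ay":0,"az":0,"jaw":-1},{"tx":0,"ty":0,"tz":0,"ax":0,"ay":0,"az":0,"jaw":-1},{"tx":0,"ty":0,"tz":0,"ax":0,"ay":0,"az":0,"jaw":-1},{"tx":0,"ty":0,"tz":0,"ax":0,"ay":0,"az":0,"jaw":-1},{"tx":0,"ty":0,"tz":0,"ax":0,"ay":0,"az":0,"jaw":-1}]'
```

```text
time: 15.65
ee_pos: [0.4917, -0.0706, 0.1693]
tcp_rot: [-180.0, -0.0, 70.9]
wrist_force: [-1.3, 1.7, -0.3]
opening: 0.0302
grasp_force: 59.9
```

```bash
python3 -m handwheel '[{"tx":-0.0001,"ty":0.0002,"tz":0.001,"ax":0,"ay":0,"az":0,"jaw":-1},{"tx":-0.0001,"ty":0.0001,"tz":0.001,"ax":0,"ay":0,"az":0,"jaw":-1},{"tx":-0.0001,"ty":0.0002,"tz":0.001,"ax":0,"ay":0,"az":0,"jaw":-1},{"tx":-0.0001,"ty":0.0001,"tz":0.001,"ax":0,"ay":0,"az":0,"jaw":-1},{"tx":-0.0001,"ty":0.0002,"tz":0.001,"ax":0,"ay":0,"az":0,"jaw":-1},{"tx":0,"ty":0,"tz":0.001,"ax":0,"ay":0,"az":0,"jaw":-1},{"tx":0,"ty":0,"tz":0,"ax":0,"ay":0,"az":0,"jaw":-1},{"tx":0,"ty":0,"tz":0,"ax":0,"ay":0,"az":0,"jaw":-1},{"tx":0,"ty":0,"tz":0,"ax":0,"ay":0,"az":0,"jaw":-1},{"tx":0,"ty":0,"tz":0,"ax":0,"ay":0,"az":0,"jaw":-1}]'
```

```text
time: 16.9
ee_pos: [0.4923, -0.0714, 0.1632]
tcp_rot: [-180.0, 0.0, 70.9]
wrist_force: [-3.3, 3.9, -0.7]
opening: 0.0304
grasp_force: 60.1
```

```bash
python3 -m handwheel '[{"tx":-0.0002,"ty":0.0002,"tz":0.001,"ax":0,"ay":0,"az":0,"jaw":-1},{"tx":-0.0001,"ty":0.0002,"tz":0.001,"ax":0,"ay":0,"az":0,"jaw":-1},{"tx":-0.0002,"ty":0.0002,"tz":0.001,"ax":0,"ay":0,"az":0,"jaw":-1},{"tx":-0.0001,"ty":0.0002,"tz":0.001,"ax":0,"ay":0,"az":0,"jaw":-1},{"tx":-0.0001,"ty":0.0002,"tz":0.001,"ax":0,"ay":0,"az":0,"jaw":-1},{"tx":0,"ty":0,"tz":0.001,"ax":0,"ay":0,"az":0,"jaw":-1},{"tx":0,"ty":0,"tz":0,"ax":0,"ay":0,"az":0,"jaw":-1},{"tx":0,"ty":0,"tz":0,"ax":0,"ay":0,"az":0,"jaw":-1},{"tx":0,"ty":0,"tz":0,"ax":0,"ay":0,"az":0,"jaw":-1},{"tx":0,"ty":0,"tz":0,"ax":0,"ay":0,"az":0,"jaw":-1}]'
```

```text
time: 18.15
ee_pos: [0.493, -0.0724, 0.1572]
tcp_rot: [-180.0, 0.0, 70.9]
wrist_force: [-3.5, 3.5, -0.1]
opening: 0.0303
grasp_force: 60.1
```

```bash
python3 -m handwheel '[{"tx":-0.0002,"ty":0.0002,"tz":0.001,"ax":0,"ay":0,"az":0,"jaw":-1},{"tx":-0.0002,"ty":0.0002,"tz":0.001,"ax":0,"ay":0,"az":0,"jaw":-1},{"tx":-0.0002,"ty":0.0002,"tz":0.001,"ax":0,"ay":0,"az":0,"jaw":-1},{"tx":-0.0002,"ty":0.0002,"tz":0.001,"ax":0,"ay":0,"az":0,"jaw":-1},{"tx":0,"ty":0.0001,"tz":0.001,"ax":0,"ay":0,"az":0,"jaw":-1},{"tx":0,"ty":0,"tz":0,"ax":0,"ay":0,"az":0,"jaw":-1},{"tx":0,"ty":0,"tz":0,"ax":0,"ay":0,"az":0,"jaw":-1},{"tx":0,"ty":0,"tz":0,"ax":0,"ay":0,"az":0,"jaw":-1},{"tx":0,"ty":0,"tz":0,"ax":0,"ay":0,"az":0,"jaw":-1},{"tx":0,"ty":0,"tz":0,"ax":0,"ay":0,"az":0,"jaw":-1}]'
```

```text
time: 19.4
ee_pos: [0.4937, -0.0734, 0.1523]
tcp_rot: [-180.0, 0.0, 70.9]
wrist_force: [-2.6, 3.9, 0.7]
opening: 0.0305
grasp_force: 60.0
```

```bash
python3 -m handwheel '[{"tx":0,"ty":0,"tz":0.001,"ax":0,"ay":0,"az":0,"jaw":-1},{"tx":0,"ty":0,"tz":0.001,"ax":0,"ay":0,"az":0,"jaw":-1},{"tx":0,"ty":0,"tz":0.001,"ax":0,"ay":0,"az":0,"jaw":-1},{"tx":0,"ty":0,"tz":0.001,"ax":0,"ay":0,"az":0,"jaw":-1},{"tx":0,"ty":0,"tz":0.001,"ax":0,"ay":0,"az":0,"jaw":-1},{"tx":0,"ty":0,"tz":0,"ax":0,"ay":0,"az":0,"jaw":-1},{"tx":0,"ty":0,"tz":0,"ax":0,"ay":0,"az":0,"jaw":-1},{"tx":0,"ty":0,"tz":0,"ax":0,"ay":0,"az":0,"jaw":-1},{"tx":0,"ty":0,"tz":0,"ax":0,"ay":0,"az":0,"jaw":-1},{"tx":0,"ty":0,"tz":0,"ax":0,"ay":0,"az":0,"jaw":-1}]'
```

```text
time: 20.65
ee_pos: [0.4936, -0.0734, 0.1472]
tcp_rot: [-180.0, 0.0, 70.9]
wrist_force: [-3.0, 3.2, -1.8]
opening: 0.0304
grasp_force: 59.9
```

```bash
python3 -m handwheel '[{"tx":0,"ty":0,"tz":0.001,"ax":0,"ay":0,"az":0,"jaw":-1},{"tx":0,"ty":0,"tz":0.001,"ax":0,"ay":0,"az":0,"jaw":-1},{"tx":0,"ty":0,"tz":0.001,"ax":0,"ay":0,"az":0,"jaw":-1},{"tx":0,"ty":0,"tz":0.001,"ax":0,"ay":0,"az":0,"jaw":-1},{"tx":0,"ty":0,"tz":0.001,"ax":0,"ay":0,"az":0,"jaw":-1},{"tx":0,"ty":0,"tz":0.001,"ax":0,"ay":0,"az":0,"jaw":-1},{"tx":0,"ty":0,"tz":0.001,"ax":0,"ay":0,"az":0,"jaw":-1},{"tx":0,"ty":0,"tz":0,"ax":0,"ay":0,"az":0,"jaw":-1},{"tx":0,"ty":0,"tz":0,"ax":0,"ay":0,"az":0,"jaw":-1},{"tx":0,"ty":0,"tz":0,"ax":0,"ay":0,"az":0,"jaw":-1}]'
```

```text
time: 21.9
ee_pos: [0.4936, -0.0734, 0.14]
tcp_rot: [-180.0, 0.0, 70.9]
wrist_force: [-3.0, 2.3, -3.5]
opening: 0.0302
grasp_force: 59.9
```

```bash
python3 -m handwheel '[{"tx":0,"ty":0,"tz":0.0012,"ax":0,"ay":0,"az":0,"jaw":-1},{"tx":0,"ty":0,"tz":0.0012,"ax":0,"ay":0,"az":0,"jaw":-1},{"tx":0,"ty":0,"tz":0.0012,"ax":0,"ay":0,"az":0,"jaw":-1},{"tx":0,"ty":0,"tz":0.0012,"ax":0,"ay":0,"az":0,"jaw":-1},{"tx":0,"ty":0,"tz":0.0012,"ax":0,"ay":0,"az":0,"jaw":-1},{"tx":0,"ty":0,"tz":0.0012,"ax":0,"ay":0,"az":0,"jaw":-1},{"tx":0,"ty":0,"tz":0.0012,"ax":0,"ay":0,"az":0,"jaw":-1},{"tx":0,"ty":0,"tz":0.0012,"ax":0,"ay":0,"az":0,"jaw":-1},{"tx":0,"ty":0,"tz":0,"ax":0,"ay":0,"az":0,"jaw":-1},{"tx":0,"ty":0,"tz":0,"ax":0,"ay":0,"az":0,"jaw":-1}]'
```

```text
time: 23.15
ee_pos: [0.4936, -0.0734, 0.1305]
tcp_rot: [-180.0, 0.0, 70.9]
wrist_force: [-3.1, 3.3, -1.2]
opening: 0.0307
grasp_force: 59.9
```

Going well; 10 mm more, then the last few millimetres by feel.

```bash
python3 -m handwheel '[{"tx":0,"ty":0,"tz":0.0012,"ax":0,"ay":0,"az":0,"jaw":-1},{"tx":0,"ty":0,"tz":0.0012,"ax":0,"ay":0,"az":0,"jaw":-1},{"tx":0,"ty":0,"tz":0.0012,"ax":0,"ay":0,"az":0,"jaw":-1},{"tx":0,"ty":0,"tz":0.0012,"ax":0,"ay":0,"az":0,"jaw":-1},{"tx":0,"ty":0,"tz":0.0012,"ax":0,"ay":0,"az":0,"jaw":-1},{"tx":0,"ty":0,"tz":0.0012,"ax":0,"ay":0,"az":0,"jaw":-1},{"tx":0,"ty":0,"tz":0.0012,"ax":0,"ay":0,"az":0,"jaw":-1},{"tx":0,"ty":0,"tz":0.0012,"ax":0,"ay":0,"az":0,"jaw":-1},{"tx":0,"ty":0,"tz":0,"ax":0,"ay":0,"az":0,"jaw":-1},{"tx":0,"ty":0,"tz":0,"ax":0,"ay":0,"az":0,"jaw":-1}]'
```

```text
time: 24.4
ee_pos: [0.4936, -0.0735, 0.1209]
tcp_rot: [-180.0, 0.0, 70.9]
wrist_force: [-2.1, 4.0, -1.0]
opening: 0.0302
grasp_force: 59.9
```

```bash
python3 -m handwheel '[{"tx":0,"ty":0,"tz":0.0005,"ax":0,"ay":0,"az":0,"jaw":-1},{"tx":0,"ty":0,"tz":0.0005,"ax":0,"ay":0,"az":0,"jaw":-1},{"tx":0,"ty":0,"tz":0.0005,"ax":0,"ay":0,"az":0,"jaw":-1},{"tx":0,"ty":0,"tz":0,"ax":0,"ay":0,"az":0,"jaw":-1},{"tx":0,"ty":0,"tz":0,"ax":0,"ay":0,"az":0,"jaw":-1},{"tx":0,"ty":0,"tz":0,"ax":0,"ay":0,"az":0,"jaw":-1},{"tx":0,"ty":0,"tz":0,"ax":0,"ay":0,"az":0,"jaw":-1},{"tx":0,"ty":0,"tz":0,"ax":0,"ay":0,"az":0,"jaw":-1},{"tx":0,"ty":0,"tz":0,"ax":0,"ay":0,"az":0,"jaw":-1},{"tx":0,"ty":0,"tz":0,"ax":0,"ay":0,"az":0,"jaw":-1}]'
```

```text
time: 25.65
ee_pos: [0.4937, -0.0735, 0.1196]
tcp_rot: [180.0, 0.0, 70.9]
wrist_force: [-3.7, 2.7, 0.4]
opening: 0.0301
grasp_force: 60.0
```

```bash
python3 -m handwheel '[{"tx":0,"ty":0,"tz":0.0005,"ax":0,"ay":0,"az":0,"jaw":-1},{"tx":0,"ty":0,"tz":0.0005,"ax":0,"ay":0,"az":0,"jaw":-1},{"tx":0,"ty":0,"tz":0.0005,"ax":0,"ay":0,"az":0,"jaw":-1},{"tx":0,"ty":0,"tz":0,"ax":0,"ay":0,"az":0,"jaw":-1},{"tx":0,"ty":0,"tz":0,"ax":0,"ay":0,"az":0,"jaw":-1},{"tx":0,"ty":0,"tz":0,"ax":0,"ay":0,"az":0,"jaw":-1},{"tx":0,"ty":0,"tz":0,"ax":0,"ay":0,"az":0,"jaw":-1},{"tx":0,"ty":0,"tz":0,"ax":0,"ay":0,"az":0,"jaw":-1},{"tx":0,"ty":0,"tz":0,"ax":0,"ay":0,"az":0,"jaw":-1},{"tx":0,"ty":0,"tz":0,"ax":0,"ay":0,"az":0,"jaw":-1}]'
```

```text
time: 26.9
ee_pos: [0.4936, -0.0734, 0.1181]
tcp_rot: [-180.0, -0.0, 70.9]
wrist_force: [-2.5, 2.8, -0.9]
opening: 0.0302
grasp_force: 59.9
```

```bash
python3 -m handwheel '[{"tx":0,"ty":0,"tz":0.0003,"ax":0,"ay":0,"az":0,"jaw":-1},{"tx":0,"ty":0,"tz":0.0003,"ax":0,"ay":0,"az":0,"jaw":-1},{"tx":0,"ty":0,"tz":0.0003,"ax":0,"ay":0,"az":0,"jaw":-1},{"tx":0,"ty":0,"tz":0,"ax":0,"ay":0,"az":0,"jaw":-1},{"tx":0,"ty":0,"tz":0,"ax":0,"ay":0,"az":0,"jaw":-1},{"tx":0,"ty":0,"tz":0,"ax":0,"ay":0,"az":0,"jaw":-1},{"tx":0,"ty":0,"tz":0,"ax":0,"ay":0,"az":0,"jaw":-1},{"tx":0,"ty":0,"tz":0,"ax":0,"ay":0,"az":0,"jaw":-1},{"tx":0,"ty":0,"tz":0,"ax":0,"ay":0,"az":0,"jaw":-1},{"tx":0,"ty":0,"tz":0,"ax":0,"ay":0,"az":0,"jaw":-1}]'
```

```text
time: 28.15
ee_pos: [0.4937, -0.0734, 0.1179]
tcp_rot: [180.0, -0.0, 70.9]
wrist_force: [-4.4, 3.8, 4.9]
opening: 0.0301
grasp_force: 60.6
```

Contact at the expected height (TCP 0.1179, +6 N), so the pin is home. I'll release and rise.

```bash
python3 -m handwheel '[{"tx":0,"ty":0,"tz":0,"ax":0,"ay":0,"az":0,"jaw":0.2},{"tx":0,"ty":0,"tz":0,"ax":0,"ay":0,"az":0,"jaw":0.6},{"tx":0,"ty":0,"tz":0,"ax":0,"ay":0,"az":0,"jaw":0.8},{"tx":0,"ty":0,"tz":0,"ax":0,"ay":0,"az":0,"jaw":0.8},{"tx":0,"ty":0,"tz":0,"ax":0,"ay":0,"az":0,"jaw":0.8},{"tx":0,"ty":0,"tz":0,"ax":0,"ay":0,"az":0,"jaw":0.8},{"tx":0,"ty":0,"tz":0,"ax":0,"ay":0,"az":0,"jaw":0.8},{"tx":0,"ty":0,"tz":0,"ax":0,"ay":0,"az":0,"jaw":0.8},{"tx":0,"ty":0,"tz":0,"ax":0,"ay":0,"az":0,"jaw":0.8},{"tx":0,"ty":0,"tz":0,"ax":0,"ay":0,"az":0,"jaw":0.8}]'
python3 -m handwheel '[{"tx":0,"ty":0,"tz":-0.005,"ax":0,"ay":0,"az":0,"jaw":0.8},{"tx":0,"ty":0,"tz":-0.01,"ax":0,"ay":0,"az":0,"jaw":0.8},{"tx":0,"ty":0,"tz":-0.015,"ax":0,"ay":0,"az":0,"jaw":0.8},{"tx":0,"ty":0,"tz":-0.02,"ax":0,"ay":0,"az":0,"jaw":0.8},{"tx":0,"ty":0,"tz":-0.02,"ax":0,"ay":0,"az":0,"jaw":0.8},{"tx":0,"ty":0,"tz":-0.02,"ax":0,"ay":0,"az":0,"jaw":0.8},{"tx":0,"ty":0,"tz":-0.02,"ax":0,"ay":0,"az":0,"jaw":0.8},{"tx":0,"ty":0,"tz":-0.01,"ax":0,"ay":0,"az":0,"jaw":0.8},{"tx":0,"ty":0,"tz":0,"ax":0,"ay":0,"az":0,"jaw":0.8},{"tx":0,"ty":0,"tz":0,"ax":0,"ay":0,"az":0,"jaw":0.8}]'
python3 - <<'E'
from h import *
s=optics.camera("side")
b=max([x for x in blobs(red(s)) if 270<x[0][0]<330],key=lambda x:x[1][4]);print(b)
for z in(.105,.127,.149):print(z,proj(s,np.array([.495,-.0705,z])).round(1))
cv2.imwrite("pics/s5.png",cv2.resize(cv2.cvtColor(s["color"],cv2.COLOR_RGB2BGR)[140:210,260:340],None,fx=8,fy=8,interpolation=cv2.INTER_CUBIC))
E
```

```text
time: 29.4
ee_pos: [0.4937, -0.0734, 0.1172]
tcp_rot: [180.0, -0.0, 70.9]
wrist_force: [-0.4, -0.7, 0.4]
opening: 0.077
grasp_force: 0.0
time: 30.65
ee_pos: [0.4935, -0.0734, 0.2365]
tcp_rot: [-179.9, 0.0, 70.9]
wrist_force: [0.4, 0.3, 0.1]
opening: 0.0767
grasp_force: 0.0
([302.0, 173.3], [297, 165, 12, 18, 182])
0.105 [301.1 181.2]
0.127 [301.6 174.3]
0.149 [302.2 167.1]
```

View pics/s5.png

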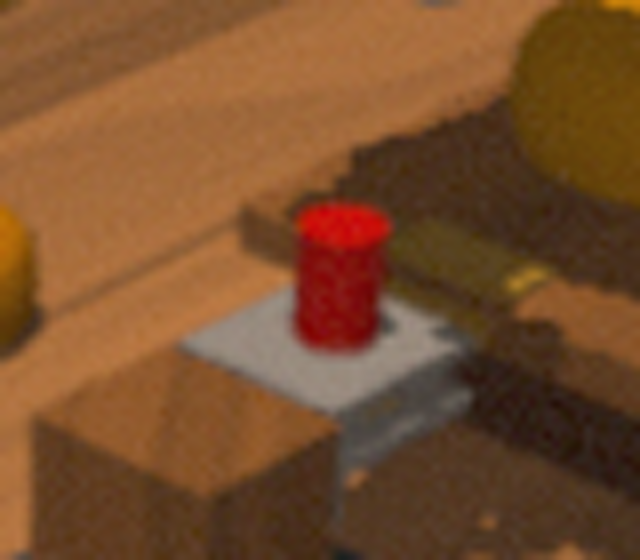

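The picture shows the red head upright and flat on the fork: head centre at (302,173.3), against (301.6,174.3) expected for flush. The gripper is clear, so I'm handing in.

```bash
python3 -c "
from workcell import workorder;print(workorder.job_done())"
```

```text
the job is handed in; nothing more can be done
None
```

The red-headed pin is fully home and upright in the fork with its head flat on the upper ear, the gripper is open and clear, and the job was handed in at about 31 s; no verdict came back.

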